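# Seat a glass column in its cradle and hold the clamp jaw down for fastening

## Task

Lay the glass column in the two V notches of the cradle with the inner shoulder of one of its end caps up against the outer face of the saddle that carries the hinged jaw (that cap just outside, the bare tube in both notches), and let go of it. Then fold the jaw over onto the tube and press on the round pad on top of the jaw with a steady force of about 12 N, so that a colleague can swing up the bolt and tighten it: finish while still pressing. Leave the flask, vial and beaker standing where they are.

Things in the scene. Friction and masses are not known exactly. Their poses are not given: they have to be found in the camera images.
- column: Empty glass chromatography column, lying on the bench: tube 20 mm in diameter, an end cap 25 mm in diameter and 22 mm long at each end, 228 mm overall, so 184 mm of bare tube between the caps' inner shoulders; both ends alike. 90 to 140 g. It can roll. Origin midway along, 12.5 mm off the tube's axis (underneath at first); y runs along the tube.
- column_mid (a point): Centre of the glass column: on the tube's axis, midway between its ends, 12.5 mm above the bench while it lies there. y runs along the tube.
- column_cradle: Aluminium column cradle, fixed to the bench: base plate 76 x 175 x 10 mm, on it a V saddle with hinged jaw at its -y end and a plain V rest at its +y end, both notches along y at x = 0; nothing stands between them. Origin on the bench under the seated column's middle (shoulder touching: column_mid at y = +1 mm). -x: robot's side, +x: hinge side.
- saddle (a point): Middle of the saddle, on the axis that the tube takes when seated: 44 mm above the bench, 71 mm along the cradle's -y. 90 degree V, block 40 mm long along y and 54 mm wide, its top 46 mm above the bench. Its outer (-y) face, the stop for the cap's shoulder, is 20 mm from here along the cradle's -y. In front of it a fixed swing bolt with nut reaches 90 mm to -x, up to 45 mm high.
- rest (a point): Middle of the plain rest, on the seated tube's axis: 44 mm above the bench, 55 mm along the cradle's +y. 90 degree V, block 12 mm long along y and 48 mm wide, its top 42 mm above the bench.
- jaw (a joint): Hinge angle of the clamp jaw in rad: 0 = shut, its liner just resting on a seated tube; it grows as the jaw rises over to the cradle's +x side (1.57 upright, at most 2.2; starts 1.5 to 1.85). The hinge is stiff (about 0.09 N m of friction) and stays where it is left. Without a tube it goes to -0.06. The jaw is 30 mm wide and reaches 66 mm from the hinge.
- jaw_hinge (a point): Hinge axis of the jaw (along the cradle's y), 28 mm from the saddle's centre on the cradle's +x side and 52 mm above the bench. x here points from the jaw's free end to the hinge.
- jaw_pad (a point): Centre of the top of the round black pressing pad, 24 mm across, on the jaw's outer face: when shut it faces up, straight above the tube and the saddle's centre, 69 mm above the bench; 28 mm from the hinge axis along the jaw, 17 mm off it along the outer normal (this point's z).
- jaw_end (a point): Middle of the jaw's free, forked end: 66 mm from the hinge axis along the jaw, mid-thickness. The jaw plate is 8 mm thick; its outer face lies 12 mm off the plane through the hinge axis, 5 mm under the pad's top.
- flask: Small conical flask, 67 mm wide, 112 mm tall, standing on the bench between the column and the cradle. Origin under its centre. Bystander.
- vial: Small capped glass vial, 22 mm wide, 51 mm tall, standing on the bench near the column. Origin under its centre. Bystander.
- beaker: Beaker, 68 mm wide, 85 mm tall, standing on the bench beyond the cradle. Origin under its centre. Bystander.

How it is judged:
By the outcome, as a careful person would: the job done as asked, in the order asked, and still so for the second after the job is handed in, while the arm keeps its last pose, push and grip.
It also fails if it takes over 72 s, if anything falls off the work surface, if the arm or the gripper's body presses on something with over 40 N, if the wrist force passes 120 N, or if a joint passes its speed limit or range.

## Robot

A 7-joint arm with a two-finger parallel gripper is mounted at the origin on a cart in front of the work surface, level with it; the furniture and walls round the work are solid. World frame = base frame: x ahead of the robot, y to its left, z up, the work surface at z = 0. Lengths are in mm, angles in degrees, forces in N, time in s.
With the tool pointing down it reaches from about 425 to 875 mm from the base axis. Payload 8.4 kg.
Tool frame: the origin (TCP) lies midway between the tips of the shut fingers; the grasp point (between the pads) lies 19 mm behind it (bot.tcp_to_grasp is the distance from the TCP to the grasp point, in mm); z points along the fingers, y is the line along which they close (so a half turn about z gives the same grasp; the last joint's range is limited). The gripper opens to 87 mm and grips with 3 to 60 N. Pads are 19 mm wide; open, the fingers measure 117 mm over their backs; the gripper's body (75 mm by 190 mm) begins 51 mm behind the grasp point.
Start: joints at [-78.621, 19.091, 2.286, 83.961, -0.768, 76.965, -3.352], TCP at [190.723, 621.36, 222.546] pointing down, gripper open.
Joint ranges: [-147.57, 147.57], [-21.85, 119.76], [-74.77, 79.35], [14.55, 137.4], [-85.83, 265.84], [4.83, 119.75], [-152.11, 152.11]. Speed limits (degrees/s): [127.2, 127.2, 159.86, 159.86, 180, 180, 180].

## Interface

Orientations are given as [roll, pitch, yaw] about the fixed x, y, z axes, in that order (R = Rz(yaw) Ry(pitch) Rx(roll)).
In Python, from rig import bot gives the robot as it stands.
- The arm moves only by the tool move_arm, never from a script. Its argument "rows" is a list of rows, each a list of 2 entries, a list of its own where there are three numbers: the shift along the tool's x, y, z normalised to -1 to 1, where 1 is 50 cm, then the turn about the tool's z normalised to -1 to 1, where 1 is pi rad. A call has 1 to 20 rows; each row is the pose to reach, as a shift and turn from the pose commanded when the call began, along the tool's axes at that moment, turning the shorter way round; what a row does not reach only later rows make up. A row lasts 1/8 s, in which the tool goes at most 62.5 mm and 10.7 degrees, less where a joint would pass 70% of its speed; a pose out of reach is approached as far as the arm can. A call with a number of a shift or a turn outside -1 to 1 is refused whole. A call with a gripper value outside its range is refused whole. "fingers" is the closure, from 0 (fully open) to 1 (shut), set as the call begins (left out, the last holds). The fingers move at their own pace and stop on an object; "newtons" is the grip in N (left out, the last holds). Time passes only in rows, so rows that repeat a pose let the fingers close. It gives the time, the measured TCP pose, the force, the opening and the grip force at its end, in the units of the state.
- bot.get_state(): the state, without advancing time (a new reading comes with each control period).
- bot.snapshot(name): name is "side" or "top" or "wrist"; returns (picture, depth): 420x560x3 uint8, red, green, blue; 420x560 float32, mm along the optical axis (not along the pixel's ray), 0 where there is no reading.
- bot.calibration(name): a dict with "mtx" (3x3 intrinsics, pixels), "R" (3x3) and "t" (3): a world point X has camera coordinates R X + t. Camera axes: x right, y down, z forward; pixel columns grow to the right and rows downward; lengths in mm; the calibration is good to about 2 mm. A picture is of the moment at which its call begins: read the wrist's pose just before it. calibration takes no time and is no camera call; for the wrist camera it gives the pose at the moment of the call.
- bot.hand_in(): hands the job in; it is judged then, once.
The state is a dict: "t": time; "joint_positions": joint angles; "joint_velocities": joint speeds; "joint_torque": joint torques, N m; "tool_pos": TCP position; "tcp_rot": TCP orientation; "force": force on the tool from outside, world axes, zero at the start; "moment": the same for the moment, N m; "width": finger opening in mm; "grasp_force": force on a finger pad.
Only numpy, scipy, OpenCV 4.12 (cv2) and the standard library are available. Lean on these libraries where they do the work, as an engineer would, in place of code of your own. Each camera call takes 0.05 s, during which the arm holds its last target. There are 200 camera calls.

## Working session

There is one attempt and no reset: what is moved stays moved. The work goes in short steps, Python scripts to look and compute and a tool call to move; the robot and the scene stay as the last step left them, time stands still between calls to the robot, and variables do not carry over. Pictures are saved under pics/ and viewed, at most 10 in all, crops included, and the job is handed in when it is done.

Besides the shell and the picture viewer there is one more tool, called after "Emit:" as name([rows], argument=value, ...), one row to a line, values as JSON. move_arm: Moves the arm, as the interface text tells. Scaled input: -1 to 1 covers 50 cm each way for a shift and pi rad each way for a turn. Its arguments: {"type":"object","properties":{"rows":{"type":"array","items":{"type":"array"}},"fingers":{"type":"number"},"newtons":{"type":"number"}},"required":["rows"]}

```bash
mkdir -p pics; ls
python3 - <<'E'
from rig import bot
import cv2,numpy as np
print(bot.get_state())
for n in("top","side"):
    p,d=bot.snapshot(n); cv2.imwrite(f"pics/{n}0.png",p[:,:,::-1]); np.save(f"pics/{n}0.npy",d)
    c=bot.calibration(n); print(n,c)
E
```

```text
pics
{'t': 0.0, 'joint_positions': array([-78.62185648,  19.13048601,   2.2865858 ,  84.01236975,
        -0.76880997,  76.96561486,  -3.35188224]), 'joint_velocities': array([ 0.0238969 , -0.05672405,  0.10425047,  0.01974009,  0.06118917,
        0.05190735, -0.00361829]), 'joint_torque': array([-2.80364102e-04, -6.56361651e+01,  1.33485999e+00, -4.03813255e+01,
       -5.97853493e-02,  4.48037277e-02,  1.82308413e-04]), 'tool_pos': array([190.61512009, 620.91910867, 221.66291649]), 'tcp_rot': array([-1.79906985e+02,  5.91504342e-03,  1.62934925e+02]), 'force': array([-0.45713174,  0.13702898,  0.5407148 ]), 'moment': array([ 0.0367944 ,  0.00442362, -0.03119214]), 'grasp_force': 0.0, 'width': 87.1845495379283}
top {'mtx': array([[425.28867252,   0.        , 277.27022505],
       [  0.        , 425.28867252, 210.52732899],
       [  0.        ,   0.        ,   1.        ]]), 'R': array([[ 0.0389499 , -0.99923912, -0.00202328],
       [-0.97410113, -0.03751854, -0.22297836],
       [ 0.22273279,  0.01065587, -0.9748213 ]]), 't': array([210.06545863, 503.37123058, 958.13505598])}
side {'mtx': array([[435.32952208,   0.        , 281.62392704],
       [  0.        , 435.32952208, 204.12446429],
       [  0.        ,   0.        ,   1.        ]]), 'R': array([[ 0.99071088, -0.1352306 , -0.01430484],
       [-0.08356659, -0.52245406, -0.84856254],
       [ 0.10727801,  0.84187555, -0.52890168]]), 't': array([-431.95638049,  203.54396384,  872.33335328])}
```

View pics/top0.png

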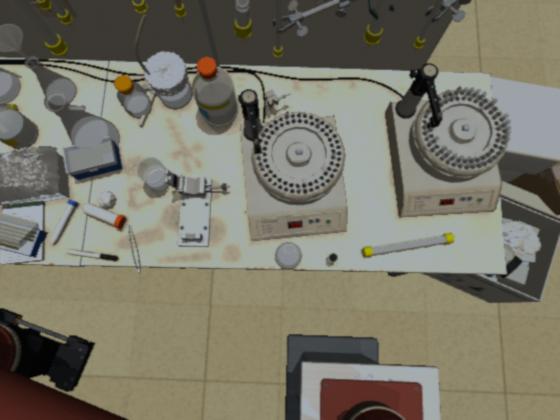

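View pics/side0.png

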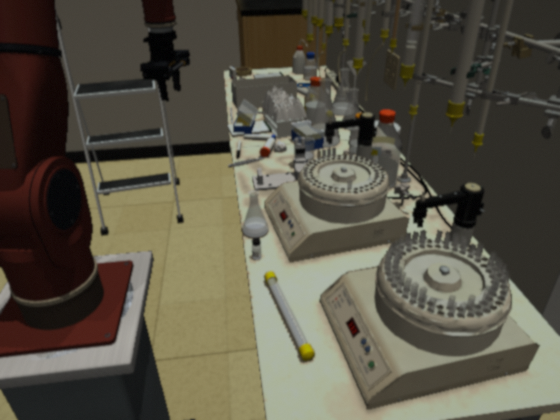

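The top view shows the column from (366,251) to (449,238), the cradle at (180-210,180-243) with its saddle and jaw at the far end near (190,185), and the bolt pointing right to (228,188). The flask is at (288,255), the vial at (332,258) and the beaker at (153,175). In the side view the column's caps are at (270,277) and (306,351).

```bash
cat > h.py <<'E'
import numpy as np,cv2
from rig import bot
def ray(c,px):
    d=c["R"].T@np.linalg.solve(c["mtx"],[px[0],px[1],1.]); return -c["R"].T@c["t"],d
def onz(c,px,z):
    o,d=ray(c,px); return o+d*(z-o[2])/d[2]
def tri(c1,p1,c2,p2):
    (o1,d1),(o2,d2)=ray(c1,p1),ray(c2,p2)
    s=np.linalg.lstsq(np.c_[d1,-d2],o2-o1,rcond=None)[0]
    a,b=o1+d1*s[0],o2+d2*s[1]; return (a+b)/2,np.linalg.norm(a-b)
def blobs(p,lo,hi,amin=8):
    m=cv2.inRange(cv2.cvtColor(p,cv2.COLOR_RGB2HSV),lo,hi)
    n,l,s,c=cv2.connectedComponentsWithStats(m)
    return [(c[i],s[i]) for i in range(1,n) if s[i][4]>=amin]
def dpt(c,d,u,v):
    z=d[int(v),int(u)]; q=np.linalg.solve(c["mtx"],[u,v,1.])*z
    return c["R"].T@(q-c["t"])
E
python3 - <<'E'
from h import *
np.set_printoptions(precision=1,suppress=True)
C={n:bot.calibration(n) for n in("top","side")}
P={n:cv2.imread(f"pics/{n}0.png")[:,:,::-1] for n in C}; D={n:np.load(f"pics/{n}0.npy") for n in C}
yl=(20,120,90),(35,255,255)
T=[b for b,s in blobs(P["top"],*yl) if b[1]>220 and b[0]>300]; S=[b for b,s in blobs(P["side"],*yl) if b[1]>260 and b[0]<350]
print(T,S)
T.sort(key=lambda b:b[0]); S.sort(key=lambda b:b[1])
for a,b in zip(T,S): print("cap",onz(C["top"],a,12.5),onz(C["side"],b,12.5),tri(C["top"],a,C["side"],b))
for nm,px,z in[("flask",(288,255),20),("vial",(332,258),40),("beaker",(153,176),60),("base near L",(179,243),10),("base near R",(209,243),10),("base far R",(211,180),10),("bolt end",(228,188),40),("jaw",(190,185),70),("mach front L",(245,237),40),("machine R",(345,228),40),("machine farL",(250,130),80)]:
    print(nm,onz(C["top"],px,z),"depth:",dpt(C["top"],D["top"],*px))
cv2.imwrite("pics/t1.png",cv2.resize(P["top"][140:275,130:350,::-1],None,fx=3.6,fy=3.6,interpolation=cv2.INTER_CUBIC))
E
```

```text
[array([449.3, 237.6]), array([367.6, 251.3])] [array([269.4, 275.1]), array([306.3, 350.1])]
cap [411.5   5.6  12.5] [412.   15.2  12.5] (array([411. ,   7. ,  19.6]), np.float64(0.7783438707376308))
cap [ 453.1 -195.1   12.5] [ 453.7 -188.4   12.5] (array([ 452.4, -192.9,   18. ]), np.float64(0.6120057393709655))
flask [394.1 199.6  20. ] depth: [385.6 200.9  89.3]
vial [388.6  95.6  40. ] depth: [387.   97.3  53.4]
beaker [568.5 534.   60. ] depth: [575.6 541.6  36.4]
base near L [414.5 468.2  10. ] depth: [414.8 468.8   7.5]
base near R [417.3 394.4  10. ] depth: [419.2 396.7  -3.1]
base far R [578.7 401.4  10. ] depth: [579.2 401.7   8.4]
bolt end [550.9 352.8  40. ] depth: [562.2 358.2  -0.4]
jaw [546.4 440.1  70. ] depth: [555.1 447.   39.4]
mach front L [430.8 304.3  40. ] depth: [437.5 307.8  -1.5]
machine R [462.   65.2  40. ] depth: [464.5  63.1  26.5]
machine farL [688.3 303.4  80. ] depth: [669.6 299.6 123.1]
```

View pics/t1.png

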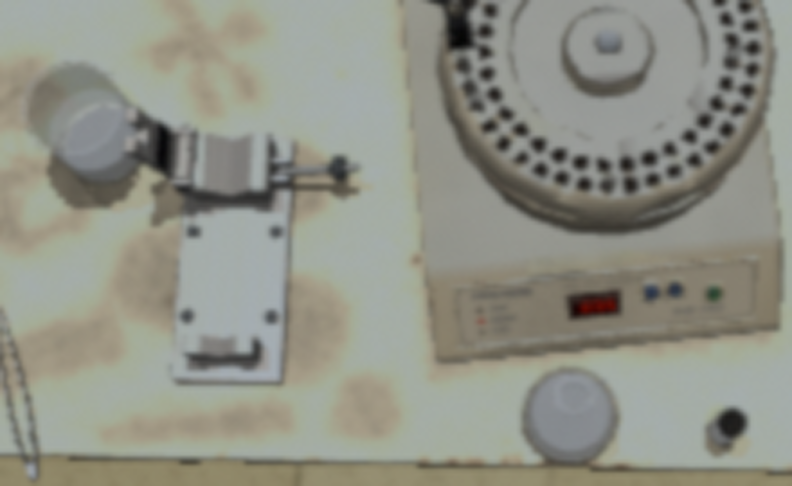

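The crop shows the jaw open at left (~(155,140) in the crop), the saddle V at (230,160), the rest at (225,347) and the bolt out to (355,170). I'll check the obstacle heights and the wrist camera geometry next.

Run:
```python
from h import *
np.set_printoptions(precision=1,suppress=True)
C=bot.calibration("top");D=np.load("pics/top0.npy")
v,u=np.mgrid[0:420,0:560]
q=np.linalg.solve(C["mtx"],np.stack([u.ravel(),v.ravel(),np.ones(u.size)]))*D.ravel()
X=((C["R"].T@(q-C["t"][:,None])).T).reshape(420,560,3)
def mx(x0,x1,y0,y1):
    m=(X[...,0]>x0)&(X[...,0]<x1)&(X[...,1]>y0)&(X[...,1]<y1)&(D>0); return X[m][:,2].max()
for x in range(380,740,30): print(x,[int(mx(x,x+30,y,y+40)) for y in range(-240,620,40)])
w=bot.calibration("wrist"); s=bot.get_state()
print("cam pos",-w["R"].T@w["t"],"fwd",w["R"][2],"right",w["R"][0],s["tool_pos"],w["mtx"][0,0])
```

```text
380 [4, 5, 5, 5, 4, 23, 26, 3, 55, 6, 114, 113, 4, 4, 3, 5, 4, 13, 5, 5, 12, 9]
410 [6, 23, 26, 27, 25, 26, 27, 6, 3, 5, 45, 53, 34, 37, 4, 15, 44, 44, 3, 4, 10, 5]
440 [26, 28, 25, 23, 4, 4, 5, 35, 43, 49, 56, 58, 63, 67, 5, 12, 13, 16, 4, 4, 9, 37]
470 [5, 4, 3, 5, 13, 4, 5, 68, 71, 73, 75, 76, 77, 75, 6, 11, 15, 14, 3, 5, 4, 32]
500 [41, 47, 47, 54, 51, 4, 4, 76, 141, 156, 173, 156, 153, 76, 4, 11, 14, 13, 5, 4, 4, 21]
530 [67, 70, 76, 75, 76, 5, 3, 76, 155, 156, 157, 158, 156, 76, 35, 43, 49, 102, 115, 87, 85, 4]
560 [176, 175, 172, 78, 78, 4, 4, 76, 155, 157, 158, 156, 254, 222, 33, 38, 48, 100, 118, 40, 85, 5]
590 [178, 177, 176, 174, 77, 3, 4, 133, 177, 157, 167, 160, 257, 245, 4, 4, 4, 4, 85, 85, 85, 64]
620 [175, 150, 174, 176, 77, 5, 4, 4, 155, 157, 158, 156, 242, 244, 74, 5, 3, 4, 4, 5, 3, 65]
650 [159, 166, 158, 257, 138, 4, 3, 4, 157, 174, 158, 158, 247, 251, 77, 4, 4, 4, 4, 4, 4, 4]
680 [159, 166, 156, 246, 232, 4, 3, 4, 147, 156, 156, 173, 246, 253, 209, 3, 4, 4, 3, 4, 4, 3]Traceback (most recent call last):
  File "<stdin>", line 9, in <module>
  File "<stdin>", line 8, in mx
    return umr_maximum(a, axis, None, out, keepdims, initial, where)
ValueError: zero-size array to reduction operation maximum which has no identity
```

Emit:
move_arm([
  [[-0.68, -0.19, -0.06], -0.106],
  [[-0.68, -0.19, -0.06], -0.106],
  [[-0.68, -0.19, -0.06], -0.106],
  [[-0.68, -0.19, -0.06], -0.106],
  [[-0.68, -0.19, -0.06], -0.106],
  [[-0.68, -0.19, -0.06], -0.106],
  [[-0.68, -0.19, -0.06], -0.106],
  [[-0.68, -0.19, -0.06], -0.106],
  [[-0.68, -0.19, -0.06], -0.106],
  [[-0.68, -0.19, -0.06], -0.106],
])

```text
t: 1.35
tool_pos: [486.8, 431.7, 252.4]
tcp_rot: [180.0, -0.0, -177.9]
force: [0.1, -0.9, -0.2]
width: 87.1
grasp_force: 0.0
```

Run:
```python
from h import *
np.set_printoptions(precision=1,suppress=True)
w=bot.calibration("wrist"); s=bot.get_state()
p,d=bot.snapshot("wrist"); cv2.imwrite("pics/w1.png",p[:,:,::-1]);np.save("pics/w1.npy",d);np.savez("pics/w1c.npz",**w)
print("cam pos",-w["R"].T@w["t"],"fwd",w["R"][2],"right",w["R"][0],s["tool_pos"],s["tcp_rot"],s["t"],s["force"],w["mtx"])
```

```text
cam pos [414.5 427.8 415. ] fwd [ 0.3  0.  -1. ] right [-0.  1.  0.] [486.8 431.7 252.4] [ 180.    -0.  -177.9] 1.35 [ 0.1 -0.9 -0.2] [[339.1   0.  282.8]
 [  0.  339.1 207.1]
 [  0.    0.    1. ]]
```

View pics/w1.png

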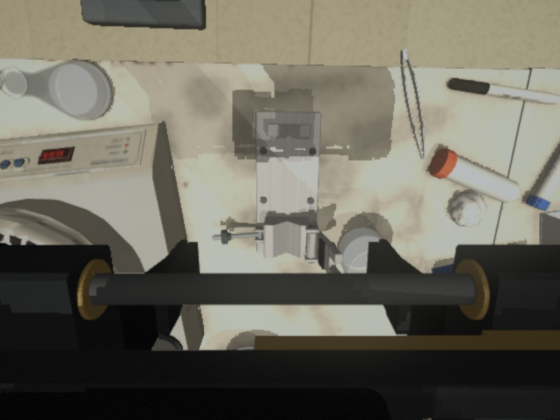

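The wrist view shows the cradle: the near base corners at (256,112) and (320,112), the rest at (288,130), the saddle at (287,237), the bolt to (215,237), the hinge and jaw at (312-345,240), and the beaker at (365,248).

```bash
cat >> h.py <<'E'
def cloud(c,D):
    v,u=np.mgrid[0:D.shape[0],0:D.shape[1]]
    q=np.linalg.solve(c["mtx"],np.stack([u.ravel(),v.ravel(),np.ones(u.size)]))*D.ravel()
    X=((c["R"].T@(q-c["t"][:,None])).T).reshape(*D.shape,3); X[D<=0]=np.nan; return X
E
python3 - <<'E'
from h import *
np.set_printoptions(precision=1,suppress=True)
c=dict(np.load("pics/w1c.npz"));D=np.load("pics/w1.npy");X=cloud(c,D)
print("bench z",np.nanmedian(X[150:220,200:240,2]),np.nanmedian(X[150:220,340:380,2]))
for v in range(106,262,4): print(v,"x%.0f"%X[v,288,0],[int(z) if z==z else -1 for z in X[v,248:352:4,2]])
m=np.zeros(D.shape,bool); m[108:215,245:330]=1; m&=(X[...,2]>5)&(X[...,2]<14)
Q=X[m]; r=cv2.minAreaRect(Q[:,:2].astype(np.float32)); print("base",r,Q[:,0].min(),Q[:,1].min(),Q[:,1].max())
# base side edges per row
L=[];R=[]
for v in range(160,205):
    k=np.where(m[v])[0]; L.append(X[v,k[0],:2]);R.append(X[v,k[-1],:2])
L,R=np.array(L),np.array(R)
for n,e in(("L",L),("R",R)): p=np.polyfit(e[:,0],e[:,1],1); print(n,np.degrees(np.arctan(p[0])),np.polyval(p,500))
for a,b in((38,46),(44,52),(95,125)):
    m=np.zeros(D.shape,bool); m[100:265,245:355]=1; m&=(X[...,2]>a)&(X[...,2]<b); Q=X[m]; print(a,Q.min(0),Q.max(0),Q.mean(0),len(Q))
cv2.imwrite("pics/w1z.png",cv2.resize(cv2.imread("pics/w1.png")[100:265,210:390],None,fx=3.6,fy=3.6,interpolation=cv2.INTER_CUBIC))
E
```

```text
bench z 0.3757941584842585 0.3821499739523469
106 x405 [-1, 0, 0, 0, 0, 1, 0, -1, 0, 0, 0, 0, 0, 0, 0, 0, -2, 0, 0, 1, 0, 0, 0, 0, 0, 0]
110 x410 [1, 0, 0, 0, 0, -1, 0, 1, 0, 0, 0, 1, 1, 0, 0, 1, 0, 0, 0, 1, 0, 0, 0, 0, 1, 0]
114 x414 [0, 0, 10, 10, 12, 11, 10, 11, 10, 10, 9, 10, 11, 8, 11, 10, 10, 8, 9, 0, 0, 0, 0, 0, 0, 0]
118 x419 [-1, 0, 10, 10, 9, 10, 9, 9, 10, 10, 9, 11, 11, 10, 9, 10, 11, 9, 9, 0, -1, 0, 1, 0, -1, 0]
122 x423 [0, 0, 10, 10, 11, 10, 10, 10, 11, 10, 9, 10, 11, 10, 9, 9, 11, 11, 9, 0, 0, 0, 0, 1, 0, 0]
126 x427 [0, 0, 9, 9, 9, 42, 42, 42, 37, 35, 29, 35, 37, 42, 42, 41, 10, 11, 9, 1, 1, 0, 0, 0, 1, 0]
130 x431 [0, 0, 11, 12, 11, 42, 42, 42, 38, 34, 31, 36, 40, 42, 42, 44, 10, 9, 10, 0, 0, 0, 0, 0, 0, 0]
134 x436 [0, 0, 9, 9, 10, 42, 41, 43, 40, 34, 30, 34, 39, 43, 42, 43, 12, 10, 0, 0, 2, 0, 0, 0, 0, 0]
138 x441 [1, 0, 8, 10, 10, 11, 10, 9, 8, 10, 10, 8, 10, 10, 9, 10, 9, 10, 0, 1, 0, 0, 0, 0, 0, 0]
142 x446 [0, 0, 10, 11, 11, 8, 10, 9, 9, 10, 11, 12, 11, 10, 9, 9, 10, 10, 0, 0, -1, 0, 0, 0, 0, 0]
146 x451 [0, 0, 10, 11, 11, 11, 10, 10, 10, 9, 11, 11, 9, 9, 9, 10
[... 2661 characters left out ...]
 57, 59, 79, 87, 97, 105, 105, 28, 41, 52]
254 x592 [0, 0, 1, 0, 45, 47, 45, 41, 38, 1, 0, 37, 42, 46, 46, 57, 57, 60, 79, 87, 100, 106, 115, 114, 49, 60]
258 x598 [0, 0, 1, 0, 0, 0, 0, 1, 0, 1, 0, 0, 0, 46, 49, 55, 57, 61, 80, 87, 100, 109, 116, 115, 54, 66]
base ((473.3930358886719, 435.3638916015625), (123.69319152832031, 75.65560913085938), 1.2905255556106567) 410.7580928077194 397.0536897400039 474.25952692133825
L 0.877723975975142 398.4569594491036
R 1.8615041376393113 473.2078967424249
38 [424.9 409.8  38. ] [583.8 516.8  46. ] [512.7 439.   42.3] 1039
44 [430.  409.8  44. ] [583.8 516.1  52. ] [556.2 439.   46.5] 726
95 [540.5 477.4  95.1] [560.2 488.9 117.1] [546.6 482.4 107.1] 242
```

View pics/w1z.png

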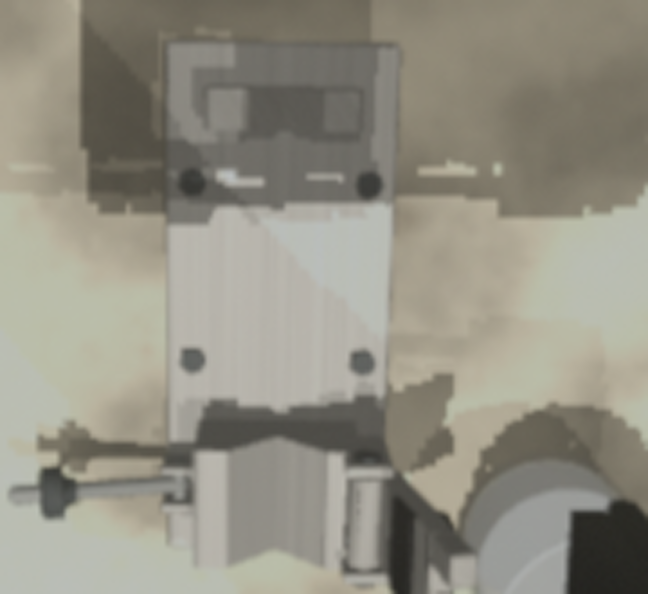

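Run:
```python
from h import *
np.set_printoptions(precision=1,suppress=True)
c=dict(np.load("pics/w1c.npz"));D=np.load("pics/w1.npy");X=cloud(c,D)
for n,(a,b),zt in(("rest",(124,137),42),("saddle",(228,250),46)):
    Y=[];Z=[]
    for v in range(a,b):
        r=X[v,260:313]; r=r[(r[:,2]>33.5)&(r[:,2]<zt-2.5)]
        if len(r)<6: continue
        l=r[r[:,1]<435];h=r[r[:,1]>=435]
        # lines z=k-y , z=k2+y
        k1=np.median(l[:,2]+l[:,1]);k2=np.median(h[:,2]-h[:,1]); Y.append((np.median(r[:,0]),(k1-k2)/2,(k1+k2)/2))
    print(n,np.array(Y)[[0,-1]],np.median(Y,0))
    m=np.zeros(D.shape,bool);m[a-6:b+14,255:305]=1;m&=(abs(X[...,2]-zt)<1.5)
    Q=X[m];print(" top x",np.percentile(Q[:,0],[1,99]),"y",np.percentile(Q[:,1],[1,99]))
# jaw outer line at x~550
m=np.zeros(D.shape,bool);m[230:262,318:345]=1;m&=(X[...,2]>72)
Q=X[m];p=np.polyfit(Q[:,2],Q[:,1],1);print("jaw slope dy/dz",p,Q.min(0),Q.max(0))
m=np.zeros(D.shape,bool);m[225:262,300:320]=1;m&=(X[...,2]>54)&(X[...,2]<64);print("hinge top",X[m].mean(0),X[m].min(0),X[m].max(0))
```

```text
rest [[425.7 434.4  30.5]
 [436.5 434.5  30.1]] [431.3 434.4  30.4]
 top x [425.1 437.7] y [410.4 451.5]
saddle [[543.1 437.   30.8]
 [569.5 437.3  30.6]] [555.7 437.1  30.5]
 top x [537.7 577. ] y [409.9 458.4]
jaw slope dy/dz [  0.3 452.2] [540.5 471.1  72.1] [567.1 488.8 117. ]
hinge top [554.5 465.7  58. ] [534.5 458.2  54. ] [574.6 473.3  64. ]
```

Emit:
move_arm([
  [[0.148, -0.98, 0.08], 0.447],
  [[0.148, -0.98, 0.08], 0.447],
  [[0.148, -0.98, 0.08], 0.447],
  [[0.148, -0.98, 0.08], 0.447],
  [[0.148, -0.98, 0.08], 0.447],
  [[0.148, -0.98, 0.08], 0.447],
  [[0.148, -0.98, 0.08], 0.447],
  [[0.148, -0.98, 0.08], 0.447],
  [[0.148, -0.98, 0.08], 0.447],
  [[0.148, -0.98, 0.08], 0.447],
  [[0.148, -0.98, 0.08], 0.447],
  [[0.148, -0.98, 0.08], 0.447],
])

```text
t: 2.9
tool_pos: [431.3, -60.5, 212.6]
tcp_rot: [-180.0, 0.0, 101.7]
force: [-0.4, -0.4, 0.1]
width: 87.0
grasp_force: 0.0
```

Run:
```python
from h import *
np.set_printoptions(precision=2,suppress=True)
w=bot.calibration("wrist"); s=bot.get_state()
p,d=bot.snapshot("wrist"); cv2.imwrite("pics/w2.png",p[:,:,::-1]);np.save("pics/w2.npy",d);np.savez("pics/w2c.npz",**w)
print(s["tool_pos"],s["tcp_rot"],s["t"]);X=cloud(w,d)
for b,st in blobs(p,(20,120,60),(35,255,255),60): print(b,st,X[int(b[1]),int(b[0])],onz(w,b,12.5))
```

```text
[431.34 -60.53 212.56] [-179.99    0.01  101.68] 2.9
[278.15 115.97] [267 106  23  20 428] [412.34   7.24  26.43] [412.52   6.26  12.5 ]
[ 83.29 288.38] [ 77 261  19  58 347] [378.   -39.83 302.11] [ 225.48 -234.06   12.5 ]
[484.21 296.31] [476 274  14  45 201] [471.71 -22.09 303.11] [ 695.17 -147.95   12.5 ]
[333.44 342.58] [ 256  336  158   13 1094] [437.22 -36.25 310.79] [ 534.14 -246.9    12.5 ]
```

View pics/w2.png

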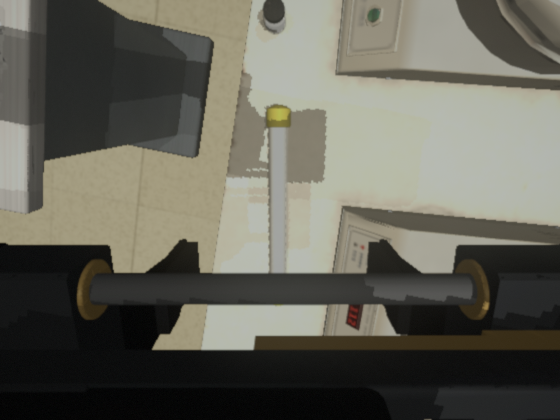

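The column runs straight down the image from its cap at (278,116) along u≈278 to row 270. I'll fit its axis from the depth.

Run:
```python
from h import *
np.set_printoptions(precision=2,suppress=True)
w=dict(np.load("pics/w2c.npz"));D=np.load("pics/w2.npy");X=cloud(w,D)
m=np.zeros(D.shape,bool);m[100:268,255:300]=1;m&=(X[...,2]>14)&(X[...,2]<32);Q=X[m]
t=Q[(Q[:,1]<-15)]; p=np.polyfit(t[:,1],t[:,0],1); print("tube x=f(y)",p,"angle",np.degrees(np.arctan(p[0])),"top z",np.percentile(t[:,2],90),len(t),t[:,1].min())
e=np.array([p[0],1])/np.hypot(p[0],1); o=np.array([p[1],0.])
s=(Q[:,:2]-o)@e; print("far end s",np.percentile(s,[98,100]))
k=Q[Q[:,2]>23.3]; ks=(k[:,:2]-o)@e; print("cap top z>23.3 s range",np.percentile(ks,[2,98]), np.median(k[:,2]))
for end in(np.percentile(s,99.5),):
    mid=o+e*(end-114); print("mid",mid)
st=bot.get_state();yaw=np.radians(101.68);R=np.array([[np.cos(yaw),np.sin(yaw)],[np.sin(yaw),-np.cos(yaw)]])
print("d tool xy mm",R.T@(mid-st["tool_pos"][:2]),"desired yaw",90-np.degrees(np.arctan(p[0])))
```

```text
tube x=f(y) [ -0.2 413.7] angle -11.38278230147588 top z 23.267897952752254 2316 -159.39532780017709
far end s [13.21 17.14]
cap top z>23.3 s range [-149.6    13.12] 24.056757849148834
mid [433.02 -95.98]
d tool xy mm [-34.87  -5.45] desired yaw 101.38278230147588
```

Emit:
move_arm([
  [[-0.068, -0.011, 0.0], 0.002],
  [[-0.068, -0.011, 0.1], 0.002],
  [[-0.068, -0.011, 0.2], 0.002],
  [[-0.068, -0.011, 0.3], 0.002],
  [[-0.068, -0.011, 0.36], 0.002],
  [[-0.068, -0.011, 0.39], 0.002],
  [[-0.068, -0.011, 0.405], 0.002],
  [[-0.068, -0.011, 0.415], 0.002],
  [[-0.068, -0.011, 0.415], 0.002],
  [[-0.068, -0.011, 0.415], 0.002],
])

```text
t: 4.2
tool_pos: [433.1, -95.9, 5.7]
tcp_rot: [179.9, -0.0, 101.2]
force: [-0.6, -0.5, 0.1]
width: 87.4
grasp_force: 0.0
```

Emit:
move_arm([
  [[0, 0, 0], 0],
  [[0, 0, 0], 0],
  [[0, 0, 0], 0],
  [[0, 0, 0], 0],
  [[0, 0, 0], 0],
  [[0, 0, 0], 0],
  [[0, 0, 0], 0],
  [[0, 0, 0], 0],
], fingers=1, newtons=20)

```text
t: 5.2
tool_pos: [432.6, -95.9, 5.1]
tcp_rot: [180.0, 0.0, 101.2]
force: [-0.0, 0.2, -0.9]
width: 19.4
grasp_force: 20.0
```

Emit:
move_arm([
  [[0, 0, -0.08], 0],
  [[0, 0, -0.2], 0],
  [[0, 0, -0.32], 0],
  [[0.1, 0.02, -0.38], 0],
  [[0.2, 0.04, -0.38], 0],
  [[0.3, 0.06, -0.38], 0],
  [[0.4, 0.08, -0.38], 0],
  [[0.5, 0.1, -0.38], 0],
  [[0.6, 0.12, -0.38], 0],
  [[0.7, 0.14, -0.38], 0],
  [[0.8, 0.16, -0.38], 0],
  [[0.88, 0.176, -0.38], 0],
  [[0.93, 0.186, -0.38], 0],
  [[0.942, 0.188, -0.38], 0],
  [[0.942, 0.188, -0.38], 0],
])

```text
t: 7.08
tool_pos: [433.4, 383.6, 194.7]
tcp_rot: [-180.0, 0.0, 101.2]
force: [-0.2, -0.2, -0.6]
width: 19.3
grasp_force: 20.0
```

Emit:
move_arm([
  [[0.05, 0.01, 0], -0.05],
  [[0.102, 0.02, 0], -0.1],
  [[0.102, 0.02, 0], -0.16],
  [[0.102, 0.02, 0], -0.22],
  [[0.102, 0.02, 0], -0.28],
  [[0.102, 0.02, 0], -0.34],
  [[0.102, 0.02, 0], -0.39],
  [[0.102, 0.02, 0], -0.43],
  [[0.102, 0.02, 0], -0.444],
  [[0.102, 0.02, 0], -0.444],
  [[0.102, 0.02, 0], -0.444],
])

```text
t: 8.45
tool_pos: [433.7, 435.5, 195.2]
tcp_rot: [-180.0, 0.0, -179.0]
force: [-0.3, 0.2, -0.5]
width: 19.7
grasp_force: 20.0
```

Run:
```python
from h import *
np.set_printoptions(precision=2,suppress=True)
w=bot.calibration("wrist"); s=bot.get_state()
p,d=bot.snapshot("wrist"); cv2.imwrite("pics/w3.png",p[:,:,::-1]);np.save("pics/w3.npy",d);np.savez("pics/w3c.npz",**w)
print(s["tool_pos"],s["tcp_rot"],s["t"]);X=cloud(w,d)
for b,st in blobs(p,(20,120,60),(35,255,255),60): print(b,st,X[int(b[1]),int(b[0])])
m=(X[...,2]>150)&(X[...,2]<260)&(np.arange(420)[:,None]<300)&(abs(np.arange(560)-280)<40);Q=X[m]
print(len(Q),Q.min(0),Q.max(0))
p0=np.polyfit(Q[:,0],Q[:,1],1);print("axis y=",p0,"deg",np.degrees(np.arctan(p0[0])),"at tcp x",np.polyval(p0,s["tool_pos"][0]))
for x in range(320,420,10):
    k=Q[abs(Q[:,0]-x)<5]
    if len(k)>5: print(x,np.percentile(k[:,2],[50,95]),k[:,1].mean(),len(k))
```

```text
[433.66 435.46 195.23] [-179.99    0.01 -179.01] 8.45
[281.49  28.66] [ 252    0   60   60 3084] [329.64 431.85 214.63]
[225.   295.52] [222 266  10  53 224] [402.59 420.19 286.23]
[340.57 298.29] [335 270  10  50 175] [403.02 447.34 286.03]
[396.9  339.73] [ 318  331  161   18 1898] [409.63 459.39 292.02]
[183.71 342.18] [  97  336  183   13 1968] [409.98 411.98 293.69]
[301.38 341.72] [288 337  30  12 117] [409.62 437.95 293.23]
13878 [317.62 415.38 194.44] [435.87 452.34 234.76]
axis y= [  0.02 427.05] deg 0.8772180338399436 at tcp x 433.68571588235176
320 [213.67 215.82] 431.9463932674189 798
330 [213.8  215.95] 432.00258569138066 1710
340 [212.24 215.46] 432.1342079204467 1514
350 [211.54 213.39] 432.3846468280252 1189
360 [211.62 213.38] 432.59858358153366 1143
370 [211.56 213.42] 432.84501725853295 1070
380 [211.71 213.53] 432.9828333985929 1016
390 [211.6  213.42] 433.25413593818314 953
400 [211.65 213.47] 433.41171830126206 916
410 [211.69 213.41] 433.8190328860742 874
```

View pics/w3.png

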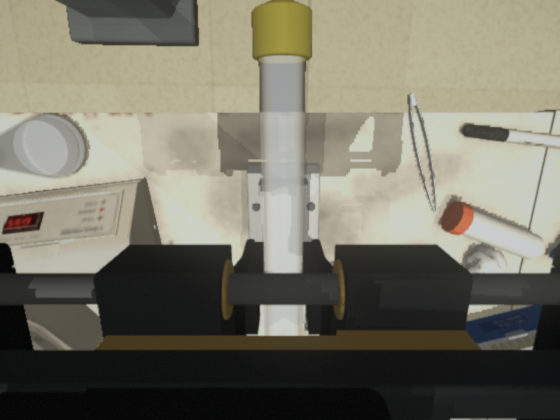

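Emit:
move_arm([
  [[-0.06, 0.001, 0], 0],
  [[-0.117, 0.001, 0], 0],
  [[-0.117, 0.001, 0.04], 0],
  [[-0.117, 0.001, 0.12], 0],
  [[-0.117, 0.001, 0.2], 0],
  [[-0.117, 0.001, 0.26], 0],
  [[-0.117, 0.001, 0.29], 0],
  [[-0.117, 0.001, 0.3], 0],
  [[-0.117, 0.001, 0.3], 0],
  [[-0.117, 0.001, 0.3], 0],
])

```text
t: 9.75
tool_pos: [492.3, 438.5, 46.4]
tcp_rot: [179.9, 0.1, -178.9]
force: [0.3, -0.5, -0.7]
width: 19.4
grasp_force: 20.0
```

Run:
```python
from h import *
np.set_printoptions(precision=2,suppress=True)
s=bot.get_state();print(s["tool_pos"],s["tcp_rot"],s["force"])
w=bot.calibration("wrist");p,d=bot.snapshot("wrist");cv2.imwrite("pics/w4.png",p[:,:,::-1]);X=cloud(w,d)
for b,st in blobs(p,(20,120,60),(35,255,255),60)[:1]: print(b,st,X[int(b[1]),int(b[0])])
v0=st[1]+st[3]-1
print([(v,X[v,int(b[0]),0].round(1),X[v,int(b[0]),2].round(1)) for v in range(v0-4,v0+5,2)])
for n in("side",):
    p,d=bot.snapshot(n);cv2.imwrite("pics/s4.png",cv2.resize(p[140:220,220:330,::-1],None,fx=6,fy=6,interpolation=cv2.INTER_CUBIC))
```

```text
[492.29 438.54  46.38] [ 179.92    0.08 -178.89] [ 0.25 -0.47 -0.68]
[281.55  28.54] [ 252    0   60   60 3116] [388.46 434.67  66.46]
[(55, np.float64(397.7), np.float64(65.2)), (57, np.float64(398.2), np.float64(63.3)), (59, np.float64(399.1), np.float64(64.3)), (61, np.float64(399.8), np.float64(64.3)), (63, np.float64(400.3), np.float64(62.5))]
```

View pics/w4.png

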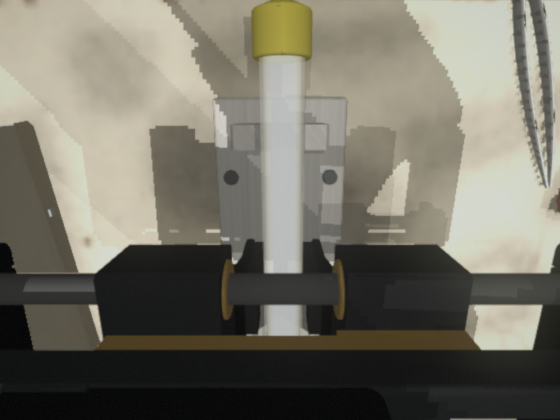

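The tube (u≈282) sits centrally over the rest notch (u≈280) and the near shoulder is at row 60, x≈399. Now I'll lower it.

Emit:
move_arm([
  [[0, 0, 0.008], 0],
  [[0, 0, 0.014], 0],
  [[0, 0, 0.018], 0],
  [[0, 0, 0.02], 0],
  [[0, 0, 0.021], 0],
  [[0, 0, 0.021], 0],
])

```text
t: 10.6
tool_pos: [491.7, 437.6, 36.5]
tcp_rot: [-180.0, -0.0, -178.9]
force: [-6.6, -7.4, 17.6]
width: 19.5
grasp_force: 20.0
```

Emit:
move_arm([
  [[0, 0, -0.002], 0],
  [[0, -0.002, -0.002], 0],
  [[0, -0.002, -0.002], 0],
  [[0, -0.002, -0.002], 0],
])

```text
t: 11.1
tool_pos: [491.9, 437.2, 36.4]
tcp_rot: [180.0, 0.0, -178.9]
force: [-3.1, -2.2, 6.5]
width: 19.3
grasp_force: 20.0
```

Emit:
move_arm([
  [[0.002, 0, 0], 0],
  [[0.004, 0, 0], 0],
  [[0.006, 0, 0], 0],
  [[0.008, 0, 0], 0],
  [[0.008, 0, 0], 0],
], newtons=12)

```text
t: 11.72
tool_pos: [489.0, 437.2, 36.3]
tcp_rot: [179.9, 0.1, -178.9]
force: [4.6, 0.6, 5.1]
width: 19.6
grasp_force: 12.0
```

Emit:
move_arm([
  [[0.001, 0, 0], 0],
  [[0.002, 0, 0], 0],
  [[0.002, 0, 0], 0],
])

```text
t: 12.1
tool_pos: [488.1, 437.1, 36.4]
tcp_rot: [179.9, 0.1, -178.9]
force: [5.4, 0.5, 4.5]
width: 19.4
grasp_force: 12.0
```

Emit:
move_arm([
  [[0.001, 0, 0], 0],
  [[0.002, 0, 0], 0],
  [[0.002, 0, 0], 0],
])

```text
t: 12.48
tool_pos: [487.5, 437.1, 36.4]
tcp_rot: [179.9, 0.2, -178.9]
force: [6.4, 1.3, 4.1]
width: 19.7
grasp_force: 12.0
```

```bash
cat > sh.py <<'E'
from h import *
np.set_printoptions(precision=2,suppress=True)
s=bot.get_state();print(s["tool_pos"],s["force"])
w=bot.calibration("wrist");p,d=bot.snapshot("wrist");cv2.imwrite("pics/w5.png",p[:,:,::-1])
hsv=cv2.cvtColor(p,cv2.COLOR_RGB2HSV);m=cv2.inRange(hsv,(20,120,60),(35,255,255))
e=[np.where(m[:200,u])[0].max() for u in range(272,292)];v=np.median(e);print("edge row",v,onz(w,(281,v+.5),55.5), onz(w,(281,v+.5),56.5)[0])
E
python3 sh.py
```

```text
[487.52 437.07  36.36] [6.43 1.26 4.1 ]
edge row 53.0 [392.41 433.45  55.5 ] 392.5690152113805
```

Run:
```python
from h import *
for n in("w3","w4","w5"):
    p=cv2.imread(f"pics/{n}.png")[:,:,::-1];m=cv2.inRange(cv2.cvtColor(p,cv2.COLOR_RGB2HSV),(20,120,60),(35,255,255))
    print(n,[int(np.where(m[:200,u])[0].max()) for u in (258,266,274,282,290,298,306)],[int(x) for x in np.where(m[10,200:350])[0][[0,-1]]+200])
a=cv2.imread("pics/w5.png"); cv2.imwrite("pics/w5c.png",cv2.resize(a[0:300,180:400],None,fx=2,fy=2))
```

```text
w3 [57, 54, 53, 53, 53, 54, 58] [253, 310]
w4 [57, 54, 53, 53, 53, 54, 58] [253, 310]
w5 [57, 54, 53, 53, 53, 54, 58] [253, 310]
```

View pics/w5c.png

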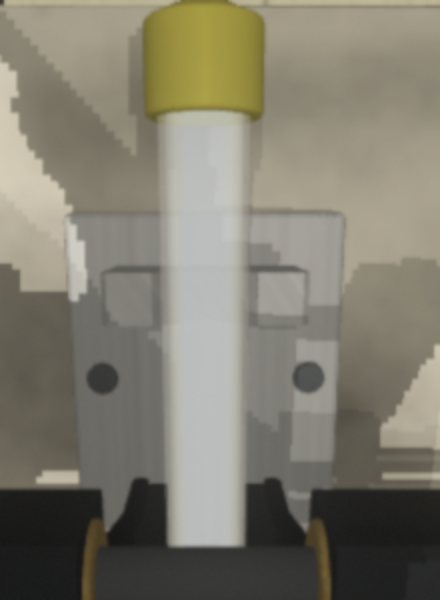

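Emit:
move_arm([
  [[0.001, 0, 0], 0],
  [[0.002, 0, 0], 0],
  [[0.003, 0, 0], 0],
  [[0.004, 0, 0], 0],
  [[0.004, 0, 0], 0],
])

```text
t: 13.15
tool_pos: [487.3, 437.1, 36.5]
tcp_rot: [179.9, 0.3, -179.0]
force: [12.9, 2.7, -0.4]
width: 19.9
grasp_force: 12.0
```

```bash
python3 sh.py
```

```text
[487.28 437.11  36.47] [12.95  2.71 -0.42]
edge row 53.0 [392.21 433.48  55.5 ] 392.3604625350673
```

Emit:
move_arm([
  [[-0.003, 0, 0], 0],
  [[-0.005, 0, 0], 0],
  [[-0.005, 0, 0], 0],
])

```text
t: 13.58
tool_pos: [487.4, 437.1, 36.3]
tcp_rot: [179.9, 0.1, -178.9]
force: [3.6, -0.2, 6.2]
width: 19.3
grasp_force: 12.0
```

Emit:
move_arm([
  [[0, 0, 0], 0],
  [[0, 0, 0], 0],
  [[0, 0, 0], 0],
  [[0, 0, 0], 0],
  [[0, 0, 0], 0],
  [[0, 0, 0], 0],
], fingers=0.3)

```text
t: 14.32
tool_pos: [486.3, 436.8, 35.5]
tcp_rot: [-180.0, -0.0, -178.9]
force: [0.3, 0.3, -0.5]
width: 59.8
grasp_force: 0.0
```

Emit:
move_arm([
  [[0, 0, -0.04], 0],
  [[0, 0, -0.12], 0],
  [[0, 0, -0.24], 0],
  [[0, 0, -0.34], 0],
  [[0.02, 0, -0.42], 0],
  [[0.02, 0, -0.42], 0],
  [[0.02, 0, -0.42], 0],
])

```text
t: 15.2
tool_pos: [476.2, 436.5, 246.2]
tcp_rot: [180.0, 0.0, -178.9]
force: [-0.1, 0.5, 0.2]
width: 60.4
grasp_force: 0.0
```

Run:
```python
from h import *
np.set_printoptions(precision=2,suppress=True)
w=bot.calibration("wrist"); s=bot.get_state();print(s["tool_pos"],s["tcp_rot"],s["t"])
p,d=bot.snapshot("wrist"); cv2.imwrite("pics/w6.png",p[:,:,::-1]);np.save("pics/w6.npy",d);np.savez("pics/w6c.npz",**w);X=cloud(w,d)
for b,st in blobs(p,(20,120,60),(35,255,255),60): print(b,st,X[int(b[1]),int(b[0])],onz(w,b,50))
m=np.zeros(d.shape,bool);m[100:280,300:370]=1;m&=(X[...,2]>95)&(X[...,2]<125);print(X[m].min(0),X[m].max(0))
cv2.imwrite("pics/w6c.png",cv2.resize(p[80:290,200:400,::-1],None,fx=2.8,fy=2.8,interpolation=cv2.INTER_CUBIC))
```

```text
[476.2  436.53 246.16] [ 179.98    0.03 -178.88] 15.2
[282.88  91.75] [271  81  24  22 457] [382.21 432.85  56.05] [382.53 433.73  50.  ]
[140.78 285.45] [133 260  25  59 449] [444.59 399.94 334.14] [600.91 271.5   50.  ]
[426.29 299.8 ] [413 270  21  49 333] [445.58 468.77 336.7 ] [613.34 608.44  50.  ]
[395.07 341.39] [ 194  331  366   18 3507] [451.74 459.64 344.2 ] [671.4  577.57  50.  ]
[540.6  477.14  95.05] [555.77 489.41 116.82]
```

View pics/w6c.png

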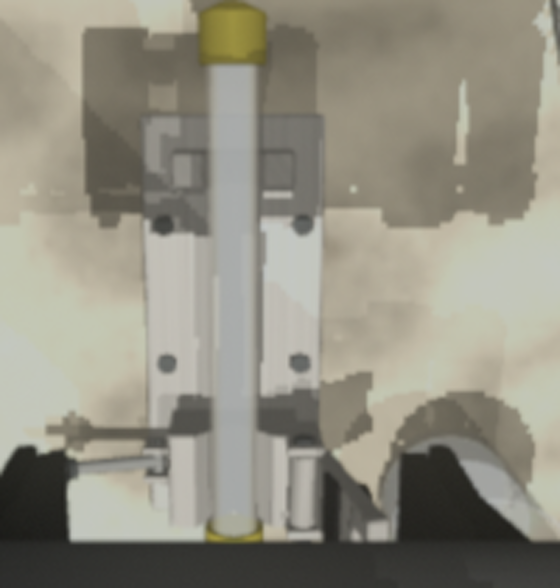

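The crop shows the tube lying in both notches, with the far yellow cap right at the saddle's outer face (row ~525 of the crop). The jaw is still open at right. Next I'll move behind the jaw with the fingers shut.

Emit:
move_arm([
  [[-0.08, 0.08, 0], 0],
  [[-0.166, 0.162, 0], 0],
  [[-0.166, 0.162, 0], 0],
  [[-0.166, 0.162, 0], 0],
  [[-0.166, 0.162, 0], 0],
  [[-0.166, 0.162, 0], 0],
  [[-0.166, 0.162, 0.06], 0],
  [[-0.166, 0.162, 0.14], 0],
  [[-0.166, 0.162, 0.22], 0],
  [[-0.166, 0.162, 0.27], 0],
  [[-0.166, 0.162, 0.287], 0],
  [[-0.166, 0.162, 0.287], 0],
  [[-0.166, 0.162, 0.287], 0],
], fingers=1)

```text
t: 16.88
tool_pos: [558.3, 519.8, 104.1]
tcp_rot: [179.9, 0.1, -178.9]
force: [0.4, 0.1, 0.0]
width: 0.7
grasp_force: 0.0
```

Emit:
move_arm([
  [[0, -0.02, 0.003], 0],
  [[0, -0.034, 0.004], 0],
  [[0, -0.046, 0.001], 0],
  [[0, -0.058, -0.002], 0],
  [[0, -0.07, -0.004], 0],
  [[0, -0.082, -0.003], 0],
  [[0, -0.093, -0.002], 0],
  [[0, -0.102, -0.001], 0],
  [[0, -0.112, 0.002], 0],
  [[0, -0.122, 0.006], 0],
  [[0, -0.131, 0.011], 0],
  [[0, -0.131, 0.011], 0],
])

```text
t: 18.38
tool_pos: [558.9, 452.7, 95.9]
tcp_rot: [-179.9, -0.0, -178.9]
force: [0.7, -0.5, 0.4]
width: 1.0
grasp_force: 0.0
```

```bash
cat > jw.py <<'E'
from h import *
np.set_printoptions(precision=1,suppress=True)
s=bot.get_state();print(s["tool_pos"],s["force"],s["t"])
for n in("top","side","wrist"):
    w=bot.calibration(n);p,d=bot.snapshot(n);X=cloud(w,d);cv2.imwrite(f"pics/j_{n}.png",p[:,:,::-1])
    m=(X[...,0]>530)&(X[...,0]<580)&(X[...,1]>375)&(X[...,1]<500)&(X[...,2]>50)&(X[...,2]<100);Q=X[m];print(n,len(Q))
    for y in range(380,495,10):
        k=Q[abs(Q[:,1]-y)<5]
        if len(k)>3: print((y,np.percentile(k[:,2],[10,50,90]).round(0).tolist(),len(k)),end=" ")
    print()
E
python3 jw.py
```

```text
[558.9 452.7  95.9] [ 0.7 -0.5  0.4] 18.375
top 0

side 170
(430, [50.0, 53.0, 96.0], 28) (440, [52.0, 87.0, 95.0], 48) (450, [70.0, 75.0, 81.0], 31) (460, [52.0, 55.0, 62.0], 46) (470, [53.0, 57.0, 60.0], 17) 
wrist 3267
(430, [51.0, 53.0, 55.0], 380) (440, [52.0, 54.0, 98.0], 871) (450, [79.0, 88.0, 94.0], 556) (460, [57.0, 77.0, 87.0], 711) (470, [58.0, 63.0, 69.0], 687) (480, [57.0, 59.0, 60.0], 62)
```

Emit:
move_arm([
  [[0, -0.009, 0.006], 0],
  [[0, -0.017, 0.013], 0],
  [[0, -0.025, 0.021], 0],
  [[0, -0.031, 0.028], 0],
  [[0, -0.036, 0.035], 0],
  [[0, -0.04, 0.041], 0],
  [[0, -0.042, 0.045], 0],
  [[0, -0.042, 0.045], 0],
])

```text
t: 19.52
tool_pos: [559.6, 432.1, 73.7]
tcp_rot: [-180.0, -0.0, -178.9]
force: [0.2, -0.1, 1.2]
width: 0.4
grasp_force: 0.3
```

```bash
python3 jw.py
```

```text
[559.6 432.1  73.7] [ 0.2 -0.1  1.2] 19.525
top 0

side 174
(400, [64.0, 67.0, 71.0], 9) (410, [65.0, 68.0, 69.0], 10) (420, [67.0, 81.0, 96.0], 73) (430, [51.0, 68.0, 88.0], 38) (440, [52.0, 69.0, 92.0], 23) (460, [51.0, 55.0, 63.0], 12) (470, [57.0, 60.0, 63.0], 6) 
wrist 4902
(400, [68.0, 71.0, 72.0], 172) (410, [67.0, 70.0, 71.0], 404) (420, [67.0, 69.0, 83.0], 511) (430, [53.0, 69.0, 95.0], 1190) (440, [53.0, 67.0, 88.0], 1071) (450, [63.0, 66.0, 71.0], 468) (460, [56.0, 64.0, 66.0], 680) (470, [56.0, 63.0, 65.0], 406)
```

Emit:
move_arm([
  [[0, 0, -0.015], 0],
  [[0, 0.006, -0.025], 0],
  [[0, 0.013, -0.02], 0],
  [[0, 0.013, -0.01], 0],
  [[0, 0.013, -0.002], 0],
  [[0, 0.013, 0.004], 0],
  [[0, 0.013, 0.007], 0],
  [[0, 0.013, 0.007], 0],
])

```text
t: 20.68
tool_pos: [559.3, 439.2, 70.5]
tcp_rot: [180.0, 0.0, -178.9]
force: [-0.0, -0.4, 0.6]
width: 0.3
grasp_force: 0.0
```

Emit:
move_arm([
  [[0, 0, 0.002], 0],
  [[0, 0, 0.003], 0],
  [[0, 0, 0.003], 0],
  [[0, 0, 0.003], 0],
])

```text
t: 21.18
tool_pos: [559.4, 439.1, 69.5]
tcp_rot: [-180.0, 0.0, -178.9]
force: [-1.1, -2.9, 5.4]
width: 0.4
grasp_force: 2.6
```

Emit:
move_arm([
  [[0, 0, 0.001], 0],
  [[0, 0, 0.0015], 0],
  [[0, 0, 0.0015], 0],
  [[0, 0, 0.0015], 0],
  [[0, 0, 0.0015], 0],
  [[0, 0, 0.0015], 0],
])

```text
t: 21.92
tool_pos: [559.4, 439.1, 69.4]
tcp_rot: [180.0, 0.0, -178.9]
force: [-3.3, -3.6, 9.3]
width: 0.4
grasp_force: 4.9
```

Emit:
move_arm([
  [[0.001, -0.001, 0.001], 0],
  [[0.001, -0.001, 0.001], 0],
  [[0.001, -0.001, 0.001], 0],
  [[0.001, -0.001, 0.001], 0],
  [[0.001, -0.001, 0.001], 0],
  [[0.001, -0.001, 0.001], 0],
])

```text
t: 22.68
tool_pos: [559.4, 439.0, 69.5]
tcp_rot: [179.9, 0.1, -178.9]
force: [-2.4, -3.1, 10.2]
width: 0.6
grasp_force: 5.3
```

```bash
python3 jw.py
python3 - <<'E'
from h import *
np.set_printoptions(precision=1,suppress=True)
for i in range(4):
    w=bot.calibration("wrist");p,d=bot.snapshot("wrist");s=bot.get_state();print(s["t"],s["tool_pos"],s["force"])
X=cloud(w,d)
# black pad around tip in side/top pics, yellow caps
for n in("top","side"):
    c=bot.calibration(n);q=cv2.imread(f"pics/j_{n}.png")[:,:,::-1]
    for b,st in blobs(q,(20,120,60),(35,255,255),6):
        P=onz(c,b,44)
        if 350<P[0]<640 and 400<P[1]<470: print(n,b,st[4],P)
t=cv2.imread("pics/j_top.png").astype(int);a=cv2.imread("pics/top0.png").astype(int)
for nm,(u,v) in dict(flask=(288,255),vial=(332,258),beaker=(150,176)).items(): print(nm,abs(t-a)[v-8:v+9,u-8:u+9].mean())
E
```

```text
[559.4 439.   69.5] [-2.4 -3.1 10.2] 22.675
top 0

side 180
(400, [58.0, 62.0, 65.0], 10) (410, [59.0, 62.0, 63.0], 9) (420, [62.0, 64.0, 92.0], 27) (430, [62.0, 78.0, 92.0], 95) (440, [52.0, 67.0, 86.0], 14) (450, [60.0, 64.0, 85.0], 9) (460, [52.0, 56.0, 64.0], 9) (470, [54.0, 60.0, 64.0], 7) 
wrist 5028
(400, [61.0, 64.0, 65.0], 223) (410, [61.0, 64.0, 65.0], 396) (420, [61.0, 64.0, 65.0], 469) (430, [53.0, 65.0, 91.0], 1005) (440, [53.0, 69.0, 93.0], 1393) (450, [62.0, 64.0, 66.0], 500) (460, [56.0, 64.0, 65.0], 679) (470, [55.0, 60.0, 65.0], 363) 
22.875 [559.4 439.   69.4] [-1.9 -4.2  9.7]
22.925 [559.4 439.   69.4] [-1.4 -3.  10.7]
22.975 [559.4 439.   69.4] [-2.3 -3.4 10.1]
23.025 [559.4 439.   69.4] [-2.2 -2.5 11.3]
top [188.7 255.2] 90 [381.6 434.4  44. ]
side [242.7 171.8] 39 [382.6 435.7  44. ]
flask 70.14648212226066
vial 38.41753171856978
beaker 87.96655132641291
```

Emit:
move_arm([
  [[0, 0, 0.0006], 0],
  [[0, 0, 0.0006], 0],
  [[0, 0, 0.0006], 0],
  [[0, 0, 0.0006], 0],
  [[0, 0, 0.0006], 0],
  [[0, 0, 0.0006], 0],
])

```text
t: 23.78
tool_pos: [559.4, 439.0, 69.4]
tcp_rot: [179.9, 0.1, -178.9]
force: [-1.9, -3.3, 12.8]
width: 0.5
grasp_force: 6.2
```

Run:
```python
from h import *
np.set_printoptions(precision=1,suppress=True)
s=cv2.imread("pics/j_side.png").astype(int);a=cv2.imread("pics/side0.png").astype(int)
C=bot.calibration("side")
for nm,X in dict(flask=(394,200,30),vial=(388,95,35),beaker=(568,534,60)).items():
    q=C["mtx"]@(C["R"]@np.array(X)+C["t"]);u,v=(q[:2]/q[2]).astype(int);print(nm,u,v,abs(s-a)[v-8:v+9,u-8:u+9].mean())
F=[]
for i in range(6):
    p,d=bot.snapshot("top");F.append(bot.get_state()["force"])
c=bot.calibration("top");X=cloud(c,d)
for nm,(u,v) in dict(flask=(288,255),vial=(332,258),beaker=(150,176)).items(): print(nm,X[v,u])
for f in F[::2]: print(f)
print(np.mean(F,0))
```

```text
flask 253 220 5.525951557093426
vial 254 245 4.640138408304498
beaker 300 148 46.31603229527105
flask [316.2 211.4 658.1]
vial [387.3  96.9  50.2]
beaker [531.6 501.9 180.6]
[-3.2 -3.8 11.8]
[-3.2 -4.2 12.7]
[-2.8 -3.2 12.1]
[-3.  -3.6 12.5]
```

```bash
python3 -c "
from rig import bot
print(bot.hand_in())"
```

```text
the job is handed in; nothing more can be done
None
```

The column lies in both notches with its cap shoulder against the saddle's outer face and is released. The jaw is folded shut, and the arm was still pressing its pad at about 12.5 N when I handed in at about 24 s. The flask and vial look unmoved; the arm hid the beaker in the last views, but the fingers passed about 19 mm above its rim.

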